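# Gauge the cast post sockets and kit the good ones

## Task

Take the big plug gauge from its block and try it in the bore of both sockets on the gauging board, the left one before the right one (as the robot sees them): lower the plug until its shoulder is down at the rim or it stops short, without forcing it. Put the gauge back in its hole; set each socket that takes the whole plug flat in an empty socket outline on the kit tray, turned to match the drawing, and put any that stops the gauge in the cardboard scrap box. Leave the socket on the curing board and everything else where it is.

Things in the scene. Friction and masses are not known exactly. Their poses are not given: they have to be found in the camera images.
- socket_a_mid (a point): grey cast-resin post socket, 48 high, about 90 g: two-eared flange 80 long (x axis) x 46 wide x 8 thick; round hub 40 dia from 8 to 48 up (grip this), blind bore 21.8 dia, 40 deep in its top. Point: on the bore's axis, 24 above the underside; z up. All three look alike; one, unknown, is tight: 14 below the rim its bore narrows to 13 dia. Any two stand on the gauging board, the third on the curing board
- socket_b_mid (a point): grey cast-resin post socket, 48 high, about 90 g: two-eared flange 80 long (x axis) x 46 wide x 8 thick; round hub 40 dia from 8 to 48 up (grip this), blind bore 21.8 dia, 40 deep in its top. Point: on the bore's axis, 24 above the underside; z up. All three look alike; one, unknown, is tight: 14 below the rim its bore narrows to 13 dia. Any two stand on the gauging board, the third on the curing board
- socket_c_mid (a point): grey cast-resin post socket, 48 high, about 90 g: two-eared flange 80 long (x axis) x 46 wide x 8 thick; round hub 40 dia from 8 to 48 up (grip this), blind bore 21.8 dia, 40 deep in its top. Point: on the bore's axis, 24 above the underside; z up. All three look alike; one, unknown, is tight: 14 below the rim its bore narrows to 13 dia. Any two stand on the gauging board, the third on the curing board
- gauge_grip (a point): big plug gauge, nose down in its block, 110 long, 160 g: steel plug 20 dia x 34 (nose tapers to 16 dia in its last 3), dark collar 32 dia x 6 (its underside is the shoulder), straight handle 24 dia x 70. Point: middle of the handle, 75 above the nose, 41 above the shoulder; z up. A sound bore takes the plug to the shoulder; the tight one stops it with the nose 14 below the rim
- gauge_nose (a point): the big plug gauge's nose end, on its axis; z up along the gauge
- gauge_block: wooden gauge block, 150 (x) x 75 (y) x 44 high, fixed; origin on its underside below the big hole; the big hole (23.5 dia, 36 deep), at the end nearer the robot, is the big gauge's; a small hole 78 farther along x holds the small gauge. Beside it, on the left or on the right, is the curing board
- gauge_seat (a point): centre of the big hole's mouth, on the block's top, 44 above the table; the gauge's shoulder rests here, with its nose 34 lower
- board: plywood gauging board 120 x 260 x 12, fixed; origin at the centre of its underside, y axis along its length; two sockets stand on it
- place_left (a point): left-hand place on the gauging board (the +y end, the robot's left), on its top, 65 from the board's centre; a socket stands within about 15 of it, turned any way
- place_right (a point): right-hand place on the gauging board (the -y end), on its top, 65 from the board's centre; likewise
- curing_place (a point): on the near end of the plywood curing board (255 x 100 x 12, fixed, beside the gauge block, a plaster mould on its far end), on its top, where the third socket is left to cure; the socket stands within about 8 of it
- kit_tray: grey plastic kit tray 220 (x) x 250 (y) x 18 high, wall and floor 4, fixed; origin at the centre of its underside; a white layout sheet on its floor has drawn outlines: two two-eared flange outlines (nearer the robot), one long rectangle with a steel strap, two small circles with brass screws. It may be on the left or on the right
- spot_1 (a point): centre of one socket outline on the tray's floor (4 above the table), at x = -40, y = +60 in the tray; its x axis is the outline's long axis; the outline is drawn 4 larger all round than the flange. Nothing stands in it
- spot_2 (a point): centre of the other socket outline, at x = -40, y = -60 in the tray, likewise empty
- scrap_floor (a point): centre of the floor (4 above the table) of the open brown cardboard scrap box, 200 (x) x 190 (y) x 50 high, wall 4, fixed, empty; on the opposite side from the kit tray
- small_gauge: bystander: a thinner plug gauge (plug 12 dia, handle 18 dia, 95 long) in the block's small hole; origin at its nose
- strap: bystander: steel strap 25 x 150 x 5 in its rectangle on the tray, at x = +45 in the tray, long along y
- screw_1: bystander: brass thumbscrew standing on its head, 22 dia x 35 high, in the tray at x = +85, y = +50
- screw_2: bystander: the other thumbscrew, in the tray at x = +85, y = -50
- mixing_cup: bystander: clear plastic cup, 72 dia x 75 high, at the back
- modelling_tool: bystander: wooden modelling tool, 195 long, lying at the back
There are look-alikes about, which are no part of the job. Leave any orange look-alike of the part that bears gauge_grip alone.

How it is judged:
By the outcome, as a careful person would: the job done as asked, in the order asked, and still so for the second after the job is handed in, with the robot touching nothing.
It also fails if it takes over 72 s, if anything falls off the work surface, if the arm or the gripper's body presses on something with over 40 N, if the wrist force passes 120 N, or if a joint passes its speed limit or range.

## Robot

A 6-joint arm with a two-finger parallel gripper is mounted at the origin on the work surface. World frame = base frame: x ahead of the robot, y to its left, z up, the work surface at z = 0. Lengths are in m, angles in rad, forces in N, time in s.
With the tool pointing down it reaches from about 0.35 to 0.8 m from the base axis. Payload 7.3 kg.
Tool frame: the origin (TCP) lies midway between the tips of the shut fingers; the grasp point (between the pads) lies 19 mm behind it; z points along the fingers, x is the direction in which the jaws open and shut, and the axes are right-handed (so a half turn about z gives the same grasp; the last joint's range is limited). The gripper opens to 85 mm and grips with 20 to 120 N. Pads are 22 mm wide; open, the fingers measure 114 mm over their backs; the gripper's body (76 mm by 85 mm) begins 54 mm behind the grasp point. The pads swing forward as they close: fully open they stand 13 mm farther back than shut.
Start: joints at [-1.257, 0.342, 1.524, -0, 1.275, -0.146], TCP at [0.233, -0.47, 0.231] pointing down, gripper open.
Joint ranges: [-2.53, 2.53], [-0.77, 2.02], [0.04, 2.7], [-1, 4.14], [0.28, 2.66], [-3.11, 3.11]. Speed limits (rad/s): [2.57, 2.57, 3.14, 3.14, 3.14, 3.14].

## Interface

Orientations are given as [roll, pitch, yaw] about the fixed x, y, z axes, in that order (R = Rz(yaw) Ry(pitch) Rx(roll)).
In Python, from plant import sense, imaging, ticket gives the robot as it stands. The module is installed in compiled form; this text tells all that it offers.
- The arm moves only by the tool servo_tool, never from a script. Its argument "motion" is a list of rows, each a list of 3 entries, a list of its own where there are three numbers: the shift along the tool's x, y, z in m, then the turn, a rotation vector about the tool's x, y, z in degrees, then the opening in per cent of the stroke, from 0 (shut) to 100 (fully open). A call has exactly 10 rows; each row is the pose to reach, as a shift and turn from the pose commanded when the call began, along the tool's axes at that moment; what a row does not reach only later rows make up. A row lasts 1/8 s, in which the tool goes at most 62.5 mm and 10.7 degrees, less where a joint would pass 70% of its speed; a pose out of reach is approached as far as the arm can. A call with a gripper value outside its range is refused whole. The fingers move at their own pace and stop on an object; "squeeze" is the grip in N (left out, the last holds). Time passes only in rows, so rows that repeat a pose let the fingers close, or fill a call up. It gives the time, the measured TCP pose, the force and the opening at its end, in the units of the state.
- sense(): the state, without advancing time (a new reading comes with each control period).
- imaging.read_camera(name): name is "side" or "top"; returns a dict with "image" (480x640x3 uint8, blue, green, red), "camera_matrix" (3x3 intrinsics, pixels), "extrinsics" (4x4, takes a point from camera to world coordinates). Camera axes: x right, y down, z forward; pixel columns grow to the right and rows downward; lengths in m; the calibration is good to about 2 mm. A picture is of the moment at which its call begins. There is no depth.
- ticket.job_done(): hands the job in, once; it reports no verdict.
The state is a dict: "t": time; "joint_pos": joint angles; "joint_vel": joint speeds; "effort": joint torques, N m; "position": TCP position; "tool_rot": TCP orientation; "contact_force": force on the tool from outside, world axes, zero at the start; "moment": the same for the moment, N m; "gripper_width": finger opening in m.
Only numpy, scipy, OpenCV 4.12 (cv2) and the standard library are available. Lean on these libraries where they do the work, as an engineer would, in place of code of your own. Each camera call takes 0.05 s, during which the arm holds its last target. There are 200 camera calls.

## Working session

There is one attempt and no reset: what is moved stays moved. The work goes in short steps, Python scripts to look and compute and a tool call to move; the robot and the scene stay as the last step left them, time stands still between calls to the robot, and variables do not carry over. Pictures are saved under pics/ and viewed, about 8 in all and at most 12, crops included, and the job is handed in when it is done.

Besides the shell and the picture viewer there is one more tool, called as name(argument=value, ...) on one line, values as JSON. servo_tool: Moves the arm, as the interface text tells. Its arguments: {"type":"object","properties":{"motion":{"type":"array","items":{"type":"array"}},"squeeze":{"type":"number"}},"required":["motion"]}

```bash
mkdir -p pics; cat > h.py <<'E'
import numpy as np, cv2
from plant import sense, imaging, ticket
def cam(n):
    d=imaging.read_camera(n); return d["image"],np.array(d["camera_matrix"]),np.array(d["extrinsics"])
def ray(K,E,u,v,z):
    d=E[:3,:3]@np.linalg.solve(K,[u,v,1.]); o=E[:3,3]; return o+d*(z-o[2])/d[2]
def proj(K,E,p):
    q=np.linalg.inv(E)@np.append(p,1); q=K@q[:3]; return q[:2]/q[2]
E
python3 - <<'E'
from h import *
for n in("top","side"):
    im,K,E=cam(n); cv2.imwrite(f"pics/{n}0.png",im); np.savez(f"{n}0.npz",im=im,K=K,E=E); print(n,K.round(1).tolist(),E.round(3).tolist())
print(sense())
E
```

```text
top [[606.1, 0.0, 322.9], [0.0, 606.1, 235.3], [0.0, 0.0, 1.0]] [[0.03, -0.991, 0.129, 0.436], [-0.999, -0.027, 0.022, -0.018], [-0.018, -0.129, -0.991, 1.68], [0.0, 0.0, 0.0, 1.0]]
side [[473.0, 0.0, 324.5], [0.0, 473.0, 243.0], [0.0, 0.0, 1.0]] [[0.998, -0.044, 0.048, 0.595], [-0.065, -0.737, 0.672, -0.672], [0.006, -0.674, -0.739, 0.803], [0.0, 0.0, 0.0, 1.0]]
{'t': 0.1, 'joint_pos': array([-1.25698246e+00,  3.42633232e-01,  1.52491643e+00, -2.72493437e-05,
        1.27537210e+00, -1.46007867e-01]), 'joint_vel': array([-1.56488180e-03,  1.81026705e-05, -3.28393738e-03, -1.68861010e-03,
       -1.69873155e-03, -4.07444814e-04]), 'effort': array([ 2.62066205e-03, -4.34447551e+01, -2.46489966e+01, -4.67538030e-05,
        4.65482008e-03, -3.35600032e-05]), 'position': array([ 0.23288931, -0.47013061,  0.2307075 ]), 'tool_rot': array([-3.14142506e+00,  1.31875372e-03, -1.11096653e+00]), 'contact_force': array([-0.29935179,  0.92651586, -1.05757484]), 'moment': array([ 0.04177746, -0.00317945, -0.06047581]), 'gripper_width': 0.08545609980329069}
```

View pics/top0.png

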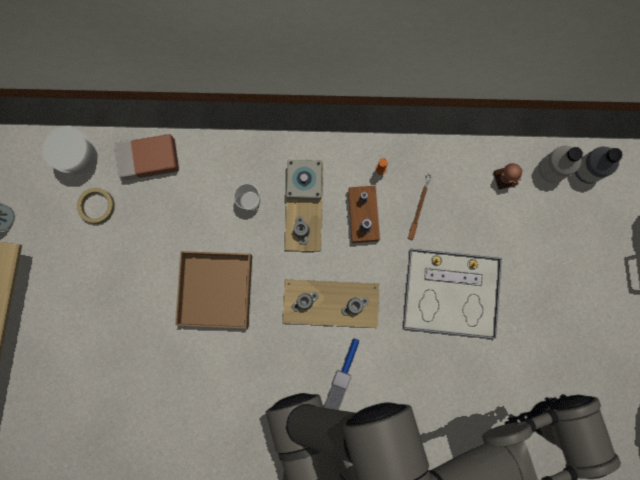

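View pics/side0.png

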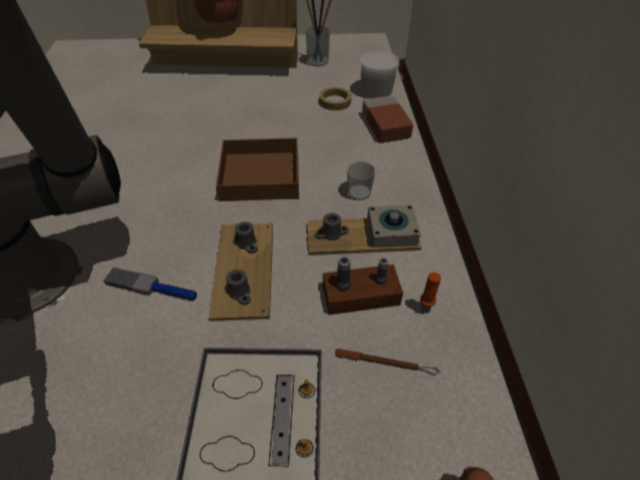

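The top view shows, with +x up and +y to the left:
- Gauging-board sockets: left (305,301), right (355,306). The curing socket at (301,230) is not to be moved.
- The scrap box is on the left (214,290) and the tray on the right (452,293).
- Gauge candidates: (366,225), a grey handle in the block at the end nearer the robot with a thick collar, which fits the big gauge. (363,198) is the thinner, small gauge. (382,166) is the orange look-alike.

I'll confirm the gauge in an enlarged crop.

```bash
python3 - <<'E'
from h import *
C={"top":[(305,301),(355,306),(366,217)],"side":[(245,237),(237,285),(360,272)]}
rows=[]
for n in C:
    im=np.load(n+"0.npz")["im"]; r=[]
    for i,(u,v) in enumerate(C[n]):
        w=22 if not(n=="side" and i==2) else 44
        c=im[v-w-3:v+w+3,u-w:u+w]; c=cv2.convertScaleAbs(cv2.resize(c,(264,300),interpolation=cv2.INTER_CUBIC),alpha=1.8)
        c[::60]=c[::60]//2+60; c[:,::60]=c[:,::60]//2+60
        r.append(c)
    rows.append(np.hstack(r))
cv2.imwrite("pics/crop1.png",np.vstack(rows))
E
```

```text
(no output)
```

View pics/crop1.png

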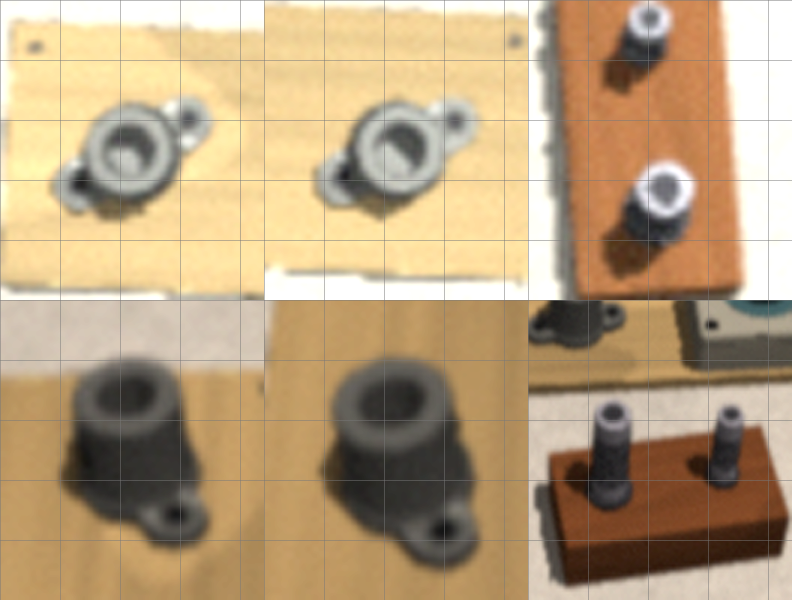

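The crop confirms the big gauge: thick handle at the near end of the block, handle top at about top (366.5,222.6) and side (343.5,262). The small gauge is thinner and farther away. Bore rims are at about top (304.2,300.4) and (355.2,305.5), and the flange ears are visible. Next I'll triangulate these and measure the tray outlines.

```bash
cat >> h.py <<'E'
def tri(v):  # v: list of (K,E,u,v)
    A=np.zeros((3,3));b=np.zeros(3)
    for K,E,u,w in v:
        d=E[:3,:3]@np.linalg.solve(K,[u,w,1.]); d/=np.linalg.norm(d); P=np.eye(3)-np.outer(d,d); A+=P;b+=P@E[:3,3]
    return np.linalg.solve(A,b)
E
python3 - <<'E'
from h import *
np.set_printoptions(precision=4,suppress=True)
D={n:np.load(n+"0.npz") for n in("top","side")}
T=(D["top"]["K"],D["top"]["E"]);S=(D["side"]["K"],D["side"]["E"])
def px(x,y,u,v,w,s): return u-w+(x+.5)/s-.5, v-w-3+(y+.5)/s-.5
R={"L":(px(130,149,305,301,22,6),px(127,98,245,237,22,6),.06),
"R":(px(136,150,355,306,22,6),px(128,102,237,285,22,6),.06),
"G":(px(138,187,366,217,22,6),px(84,112,360,272,44,3),.12)}
for k,(a,b,z) in R.items(): print(k,"tri",tri([(*T,*a),(*S,*b)]),"top",ray(*T,*a,z),"side",ray(*S,*b,z))
for k,e1,e2,c in(("L",(188,119),(76,186),(305,301)),("R",(191,122),(76,187),(355,306))):
    p=[ray(*T,*px(*e,*c,22,6),.02) for e in(e1,e2)]; d=p[0]-p[1]; print(k,"ears",p,"yaw",np.degrees(np.arctan2(d[1],d[0])),np.hypot(*d[:2]))
for k,e,c in(("L",(178,216),(245,237)),("R",(180,230),(237,285))): print("side ear",k,ray(*S,*px(*e,*c,22,6),.02))
for n,(x0,x1,y0,y1) in(("top",(405,500,250,337)),("side",(180,325,345,480))):
    g=cv2.cvtColor(D[n]["im"],cv2.COLOR_BGR2GRAY)[y0:y1,x0:x1]
    g=cv2.resize(g,None,fx=4,fy=4,interpolation=cv2.INTER_CUBIC)
    th=cv2.adaptiveThreshold(g,255,cv2.ADAPTIVE_THRESH_MEAN_C,cv2.THRESH_BINARY_INV,41,12)
    cs,h=cv2.findContours(th,cv2.RETR_CCOMP,cv2.CHAIN_APPROX_NONE)
    M=T if n=="top" else S
    for i,c in enumerate(cs):
        a=cv2.contourArea(c)
        if a<1500 or a>40000: continue
        P=np.array([ray(*M,x0+(x+.5)/4-.5,y0+(y+.5)/4-.5,.0045)[:2] for x,y in c[:,0]])*1000
        (cx,cy),(w,h2),_=cv2.minAreaRect(P.astype(np.float32))
        q=P.astype(np.float32).reshape(-1,1,2); m=cv2.moments(q)
        th_=.5*np.degrees(np.arctan2(2*m["mu11"],m["mu20"]-m["mu02"]))
        print(n,c.reshape(-1,2).mean(0)/4+[x0,y0],"ctr",m["m10"]/m["m00"],m["m01"]/m["m00"],"rect",w,h2,"yaw",th_)
E
```

```text
L tri [0.4701 0.0613 0.0583] top [0.4704 0.0613 0.06  ] side [0.4699 0.0595 0.06  ]
R tri [ 0.4608 -0.0746  0.0589] top [ 0.4608 -0.0746  0.06  ] side [ 0.461  -0.0755  0.06  ]
G tri [ 0.6739 -0.0973  0.116 ] top [ 0.6746 -0.0971  0.12  ] side [ 0.6722 -0.1009  0.12  ]
L ears [array([0.4856, 0.0373, 0.02  ]), array([0.4539, 0.0872, 0.02  ])] yaw -57.53706746434147 0.05912794066086907
R ears [array([ 0.4747, -0.1006,  0.02  ]), array([ 0.4439, -0.0492,  0.02  ])] yaw -59.082137990403915 0.059896615407212875
side ear L [0.485  0.0367 0.02  ]
side ear R [ 0.4746 -0.0996  0.02  ]
top [443.2214 332.7473] ctr 396.89935769941354 -305.08256432451066 rect 207.7715606689453 11.330888748168945 yaw 85.81818207836082
top [472.8262 310.1411] ctr 460.1517386841174 -397.32098133141574 rect 58.53347396850586 87.98429107666016 yaw -4.78713005363157
top [428.8406 305.6404] ctr 468.66253907806237 -276.4354880648776 rect 59.120235443115234 88.53223419189453 yaw -6.958898716644522
top [453.5592 276.9121] ctr 547.5806689151722 -341.58147249642326 rect 161.1818084716797 36.82651138305664 yaw 84.953817885243
[... 478 characters left out ...]
113281 80.37604522705078 yaw -4.238857323618626
side [306.0287 390.2221] ctr 588.1060552769499 -294.57255033540355 rect 30.234092712402344 28.73844337463379 yaw 78.15299562454851
side [282.0173 420.6746] ctr 546.715737444933 -339.15558617214356 rect 159.3944854736328 34.71929931640625 yaw 86.72861578535003
side [237.2612 384.1928] ctr 467.67513295286864 -276.46538769418174 rect 57.84130859375 87.25403594970703 yaw -4.744542316601965
side [237.2348 384.1935] ctr 467.67221051755837 -276.53122497535736 rect 50.94879913330078 80.4510269165039 yaw -4.06509136600357
side [257.3396 396.6299] ctr 501.3090571124072 -278.26428103867573 rect 231.89935302734375 223.49635314941406 yaw -2.7400966779983156
```

The two cameras agree to within 2–4 mm. Gauge is at about (.6735,-.0985), sockets at L (.470,.0605) and R (.461,-.075), and spots at (.468,-.276) and (.459,-.397) with yaw about -4.3°. Now I'll move above the gauge.

```bash
cat >> h.py <<'E'
from scipy.spatial.transform import Rotation as Ro
def go(x,y,z,yaw,frm=None):
    "tool-frame shift/turn to (x,y,z,yaw deg) from now (or from a given (x,y,z,yaw))"
    if frm is None: s=sense(); p=np.array(s["position"]); r=Ro.from_euler("xyz",s["tool_rot"])
    else: p=np.array(frm[:3]); r=Ro.from_euler("xyz",[np.pi,0,np.radians(frm[3])])
    t=Ro.from_euler("xyz",[np.pi,0,np.radians(yaw)])
    print("shift mm",(r.inv().apply(np.array([x,y,z])-p)*1000).round(1),"turn",(r.inv()*t).as_rotvec(degrees=True).round(1))
E
python3 -c "
from h import *
go(.6735,-.0985,.200,-85)"
```

```text
shift mm [-137.4 -559.8   31. ] turn [ 0.   0.1 21.3]
```

servo_tool(motion=[[[-0.137, -0.56, 0.031], [0, 0, 21.3], 60], [[-0.137, -0.56, 0.031], [0, 0, 21.3], 60], [[-0.137, -0.56, 0.031], [0, 0, 21.3], 60], [[-0.137, -0.56, 0.031], [0, 0, 21.3], 60], [[-0.137, -0.56, 0.031], [0, 0, 21.3], 60], [[-0.137, -0.56, 0.031], [0, 0, 21.3], 60], [[-0.137, -0.56, 0.031], [0, 0, 21.3], 60], [[-0.137, -0.56, 0.031], [0, 0, 21.3], 60], [[-0.137, -0.56, 0.031], [0, 0, 21.3], 60], [[-0.137, -0.56, 0.031], [0, 0, 21.3], 60]], squeeze=40)

```text
t: 1.35
position: [0.6756, -0.0961, 0.1988]
tool_rot: [3.14, 0.001, -1.48]
contact_force: [-0.5, 0.0, -0.6]
gripper_width: 0.0513
```

```bash
python3 -c "
from h import *
go(.6735,-.0985,.066,-85)
s=sense();print(s['gripper_width'],s['joint_pos'].round(3))"
```

```text
shift mm [  2.3   2.1 132.8] turn [0.1 0.1 0.2]
0.051322095662847796 [-0.254  0.664  1.074  0.     1.405  1.226]
```

servo_tool(motion=[[[0.0023, 0.002, 0.05], [0, 0, 0], 60], [[0.0023, 0.002, 0.1], [0, 0, 0], 60], [[0.0023, 0.002, 0.133], [0, 0, 0], 60], [[0.0023, 0.002, 0.133], [0, 0, 0], 60], [[0.0023, 0.002, 0.133], [0, 0, 0], 10], [[0.0023, 0.002, 0.133], [0, 0, 0], 10], [[0.0023, 0.002, 0.133], [0, 0, 0], 10], [[0.0023, 0.002, 0.133], [0, 0, 0], 10], [[0.0023, 0.002, 0.133], [0, 0, 0], 10], [[0.0023, 0.002, 0.133], [0, 0, 0], 10]], squeeze=40)

```text
t: 2.6
position: [0.673, -0.0999, 0.0692]
tool_rot: [-3.139, 0.002, -1.482]
contact_force: [0.3, 6.1, -0.9]
gripper_width: 0.0234
```

```bash
python3 -c "
from h import *
s=sense();print(s['position'],s['contact_force'],s['moment'])
for n in('top','side'):
    im,K,E=cam(n); np.savez(n+'1.npz',im=im,K=K,E=E)
    u,v=(366,217) if n=='top' else (350,265)
    c=im[v-40:v+40,u-40:u+40]; cv2.imwrite(f'pics/g_{n}.png',c)
a,b=[cv2.resize(cv2.imread(f'pics/g_{n}.png'),(400,400),interpolation=cv2.INTER_CUBIC) for n in('top','side')]
cv2.imwrite('pics/g1.png',np.hstack([a,b]))"
```

```text
[ 0.67297145 -0.09985927  0.06916614] [ 0.348764    6.14101708 -0.88787366] [ 1.22386522 -0.00638568 -0.03139924]
```

View pics/g1.png

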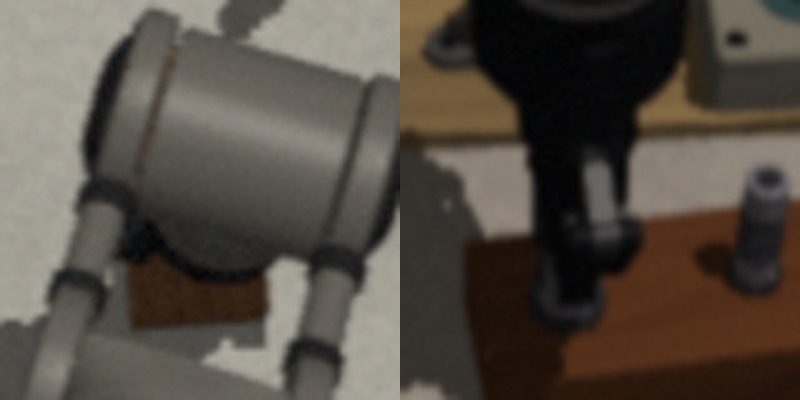

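The gauge is gripped: width 23.4 mm, and the side crop shows the fingers on the handle above the collar with the small gauge clear. I'll lift it and carry it over the left socket.

```bash
python3 -c "
from h import *
go(.673,-.0999,.160,-85);go(.470,.0598,.150,-85)"
```

```text
shift mm [ -0.1  -0.3 -90.8] turn [-0.1  0.1  0.1]
shift mm [-177.1  187.9  -81. ] turn [-0.1  0.1  0.1]
```

servo_tool(motion=[[[0, 0, -0.03], [0, 0, 0], 10], [[0, 0, -0.06], [0, 0, 0], 10], [[0, 0, -0.09], [0, 0, 0], 10], [[-0.03, 0.03, -0.091], [0, 0, 0], 10], [[-0.07, 0.075, -0.09], [0, 0, 0], 10], [[-0.11, 0.12, -0.087], [0, 0, 0], 10], [[-0.15, 0.16, -0.083], [0, 0, 0], 10], [[-0.177, 0.188, -0.081], [0, 0, 0], 10], [[-0.177, 0.188, -0.081], [0, 0, 0], 10], [[-0.177, 0.188, -0.081], [0, 0, 0], 10]])

```text
t: 3.95
position: [0.4708, 0.0578, 0.1497]
tool_rot: [-3.138, -0.001, -1.482]
contact_force: [-0.2, -1.5, -1.7]
gripper_width: 0.0232
```

```bash
python3 -c "
from h import *
s=sense();print(s['position'],s['contact_force'],s['tool_rot'],s['gripper_width'])
R=[]
for n in('top','side'):
    im,K,E=cam(n); np.savez(n+'2.npz',im=im,K=K,E=E)
    p=s['position']-[0,0,.059]; print(n,proj(K,E,p),proj(K,E,[.47,.06,.06]))
    u,v=proj(K,E,p).round().astype(int); print(u-30,v-30)
    R.append(cv2.convertScaleAbs(cv2.resize(im[v-30:v+30,u-30:u+30],(400,400),interpolation=cv2.INTER_CUBIC),alpha=1.6))
cv2.imwrite('pics/g2.png',np.hstack(R))"
```

```text
[0.47081898 0.05783156 0.14968697] [-0.15942818 -1.48118474 -1.71922844] [-3.13791999e+00 -8.33180082e-04 -1.48247043e+00] 0.023219001180013604
top [304.99619163 300.04701947] [304.71595018 300.60029047]
275 270
side [242.41197238 218.43311548] [243.80357904 227.7500021 ]
212 188
```

View pics/g2.png

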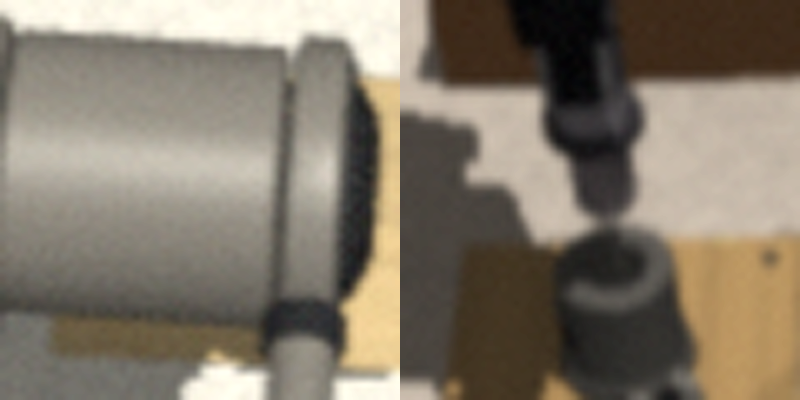

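In the side crop the nose is at (242.5,218.5), as predicted, and the left rim is at (243.9,227.9). A small correction, then lower the nose 8 mm into the bore.

```bash
python3 -c "
from h import *
go(.4702,.060,.111,-85)"
```

```text
shift mm [-2.6  0.4 38. ] turn [-0.1 -0.  -0. ]
```

servo_tool(motion=[[[-0.0026, 0.0004, 0], [-0.1, 0, 0], 10], [[-0.0026, 0.0004, 0.01], [-0.1, 0, 0], 10], [[-0.0026, 0.0004, 0.02], [-0.1, 0, 0], 10], [[-0.0026, 0.0004, 0.024], [-0.1, 0, 0], 10], [[-0.0026, 0.0004, 0.028], [-0.1, 0, 0], 10], [[-0.0026, 0.0004, 0.031], [-0.1, 0, 0], 10], [[-0.0026, 0.0004, 0.034], [-0.1, 0, 0], 10], [[-0.0026, 0.0004, 0.036], [-0.1, 0, 0], 10], [[-0.0026, 0.0004, 0.038], [-0.1, 0, 0], 10], [[-0.0026, 0.0004, 0.038], [-0.1, 0, 0], 10]])

```text
t: 5.3
position: [0.4687, 0.0607, 0.1102]
tool_rot: [3.14, -0.0, -1.483]
contact_force: [0.3, 0.1, -1.0]
gripper_width: 0.023
```

```bash
python3 -c "
from h import *
s=sense();print(s['position'],s['contact_force'],s['moment'],s['gripper_width'])
R=[]
for n in('top','side'):
    im,K,E=cam(n); np.savez(n+'2.npz',im=im,K=K,E=E)
    if n=='side': cv2.imwrite('pics/g3.png',cv2.convertScaleAbs(cv2.resize(im[190:260,205:285],(800,600)[0:2],interpolation=cv2.INTER_CUBIC),alpha=1.6))"
```

```text
[0.46873023 0.06066747 0.11019549] [ 0.30795296  0.12110561 -1.02136936] [ 0.01676579  0.01370837 -0.03042018] 0.02296671283856795
```

View pics/g3.png

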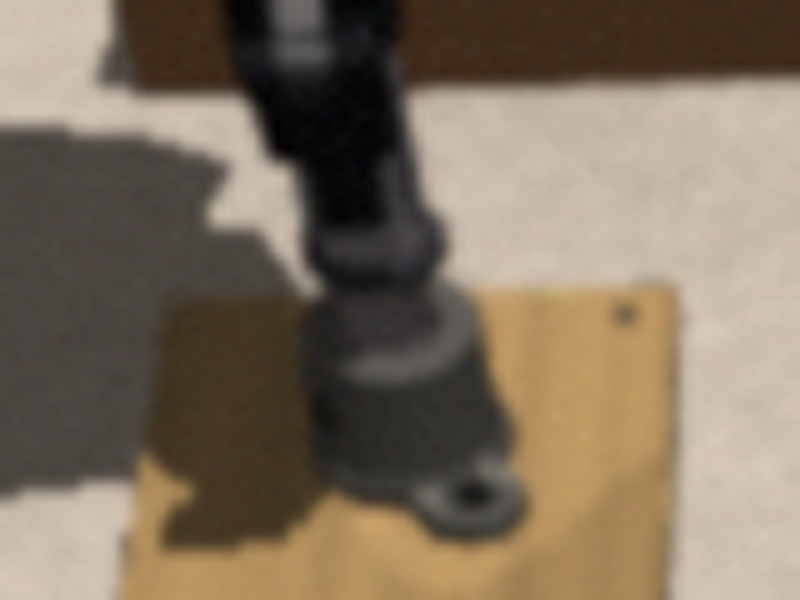

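The plug is in the bore with no force on it. I'll lower it past the 14 mm depth gently.

servo_tool(motion=[[[0, 0, 0.001], [0, 0, 0], 10], [[0, 0, 0.002], [0, 0, 0], 10], [[0, 0, 0.003], [0, 0, 0], 10], [[0, 0, 0.004], [0, 0, 0], 10], [[0, 0, 0.005], [0, 0, 0], 10], [[0, 0, 0.006], [0, 0, 0], 10], [[0, 0, 0.007], [0, 0, 0], 10], [[0, 0, 0.008], [0, 0, 0], 10], [[0, 0, 0.008], [0, 0, 0], 10], [[0, 0, 0.008], [0, 0, 0], 10]])

```text
t: 6.65
position: [0.4688, 0.0606, 0.1023]
tool_rot: [3.14, -0.0, -1.483]
contact_force: [0.6, -0.1, -1.1]
gripper_width: 0.0232
```

```bash
python3 -c "
from h import *
s=sense();print(s['position'],s['contact_force'],s['moment'],s['gripper_width'])"
```

```text
[0.46878903 0.06064244 0.1023015 ] [ 0.57045056 -0.12042126 -1.11366362] [-0.05136525  0.00082907 -0.0227624 ] 0.02320657459506767
```

No resistance at about 17 mm depth, so I'll continue to the shoulder.

servo_tool(motion=[[[0, 0, 0.003], [0, 0, 0], 10], [[0, 0, 0.006], [0, 0, 0], 10], [[0, 0, 0.009], [0, 0, 0], 10], [[0, 0, 0.012], [0, 0, 0], 10], [[0, 0, 0.014], [0, 0, 0], 10], [[0, 0, 0.0155], [0, 0, 0], 10], [[0, 0, 0.0165], [0, 0, 0], 10], [[0, 0, 0.0175], [0, 0, 0], 10], [[0, 0, 0.0185], [0, 0, 0], 10], [[0, 0, 0.0185], [0, 0, 0], 10]])

```text
t: 7.9
position: [0.469, 0.0608, 0.0845]
tool_rot: [3.141, -0.0, -1.483]
contact_force: [-1.6, 0.3, 5.3]
gripper_width: 0.0231
```

```bash
python3 -c "
from h import *
s=sense();print(s['position'],s['contact_force'],s['moment'],s['gripper_width'])
im,K,E=cam('side'); cv2.imwrite('pics/g4.png',cv2.convertScaleAbs(cv2.resize(im[200:260,205:285],(800,600),interpolation=cv2.INTER_CUBIC),alpha=1.6))"
```

```text
[0.46901782 0.06076333 0.08446393] [-1.5761504   0.31828761  5.26784594] [0.04965017 0.3162652  0.00973833] 0.02314829776901712
```

View pics/g4.png

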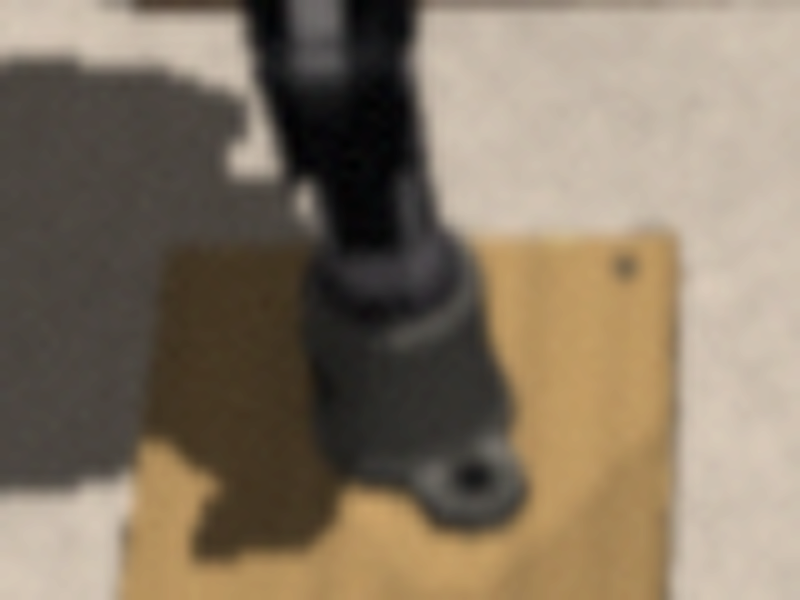

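The collar is down on the rim with about 6 N, so the left socket is sound. Next, the right socket.

```bash
python3 -c "
from h import *
go(.469,.0608,.150,-85);go(.4602,-.0752,.140,-85)"
```

```text
shift mm [ -0.    0.  -65.5] turn [ 0. -0.  0.]
shift mm [134.7  20.7 -55.5] turn [ 0. -0.  0.]
```

servo_tool(motion=[[[0, 0, -0.025], [0, 0, 0], 10], [[0, 0, -0.05], [0, 0, 0], 10], [[0, 0, -0.0655], [0, 0, 0], 10], [[0.03, 0.005, -0.0655], [0, 0, 0], 10], [[0.07, 0.011, -0.063], [0, 0, 0], 10], [[0.11, 0.017, -0.06], [0, 0, 0], 10], [[0.1347, 0.0207, -0.0555], [0, 0, 0], 10], [[0.1347, 0.0207, -0.0555], [0, 0, 0], 10], [[0.1347, 0.0207, -0.0555], [0, 0, 0], 10], [[0.1347, 0.0207, -0.0555], [0, 0, 0], 10]])

```text
t: 9.2
position: [0.4601, -0.0745, 0.1394]
tool_rot: [3.14, 0.0, -1.482]
contact_force: [0.6, -0.0, -2.5]
gripper_width: 0.0233
```

```bash
python3 -c "
from h import *
s=sense();print(s['position'],s['contact_force'],s['gripper_width'])
go(.4602,-.0752,.111,-85)
im,K,E=cam('side'); print(proj(K,E,s['position']-[0,0,.0595]));cv2.imwrite('pics/g5.png',cv2.convertScaleAbs(cv2.resize(im[245:305,200:280],(800,600),interpolation=cv2.INTER_CUBIC),alpha=1.6))"
```

```text
[ 0.46014439 -0.0744663   0.13943676] [ 0.64248541 -0.02559004 -2.50604623] 0.023260786467109273
shift mm [ 0.7 -0.  28.4] turn [0.1 0.  0.1]
[234.16034574 269.88536081]
```

View pics/g5.png

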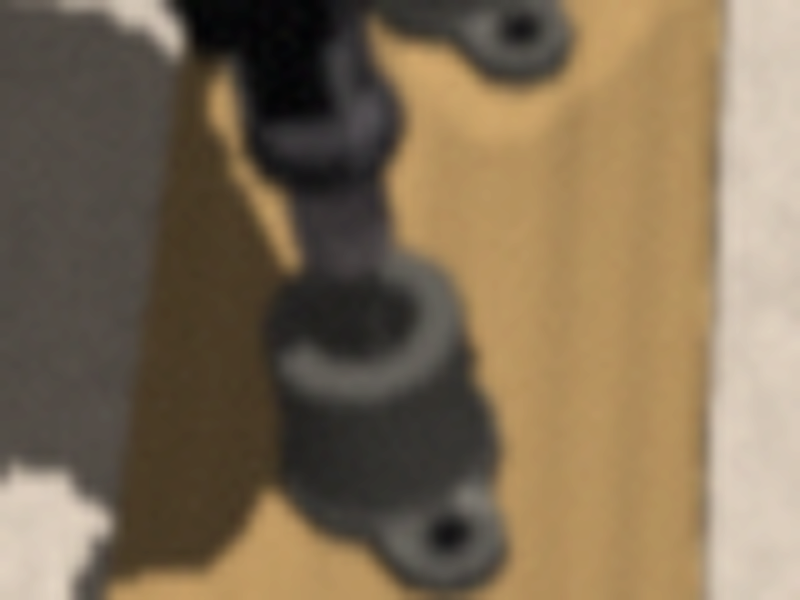

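The nose is at u≈234.3 above the bore, with the rim centre at (236.1,276.5). I'll lower with a small +x correction, past 14 mm depth in small steps at the end.

servo_tool(motion=[[[0.0006, -0.0006, 0.01], [0, 0, 0], 10], [[0.0006, -0.0006, 0.018], [0, 0, 0], 10], [[0.0006, -0.0006, 0.023], [0, 0, 0], 10], [[0.0006, -0.0006, 0.0265], [0, 0, 0], 10], [[0.0006, -0.0006, 0.029], [0, 0, 0], 10], [[0.0006, -0.0006, 0.031], [0, 0, 0], 10], [[0.0006, -0.0006, 0.0325], [0, 0, 0], 10], [[0.0006, -0.0006, 0.0335], [0, 0, 0], 10], [[0.0006, -0.0006, 0.0345], [0, 0, 0], 10], [[0.0006, -0.0006, 0.0355], [0, 0, 0], 10]])

```text
t: 10.5
position: [0.4607, -0.0759, 0.1038]
tool_rot: [3.14, -0.0, -1.483]
contact_force: [-0.1, 0.3, -1.0]
gripper_width: 0.0232
```

```bash
python3 -c "
from h import *
s=sense();print(s['position'],s['contact_force'],s['moment'],s['gripper_width'])"
```

```text
[ 0.46067393 -0.07587656  0.1038155 ] [-0.11630846  0.32085758 -0.98403563] [ 0.13490772  0.07120719 -0.01222694] 0.023249263424532877
```

servo_tool(motion=[[[0, 0, 0.001], [0, 0, 0], 10], [[0, 0, 0.002], [0, 0, 0], 10], [[0, 0, 0.003], [0, 0, 0], 10], [[0, 0, 0.003], [0, 0, 0], 10], [[0, 0, 0.003], [0, 0, 0], 10], [[0, 0, 0.003], [0, 0, 0], 10], [[0, 0, 0.003], [0, 0, 0], 10], [[0, 0, 0.003], [0, 0, 0], 10], [[0, 0, 0.003], [0, 0, 0], 10], [[0, 0, 0.003], [0, 0, 0], 10]])

```text
t: 11.75
position: [0.4607, -0.0759, 0.1008]
tool_rot: [3.14, -0.0, -1.483]
contact_force: [0.2, -0.0, -1.4]
gripper_width: 0.0231
```

```bash
python3 -c "
from h import *
s=sense();print(s['position'],s['contact_force'],s['moment'],s['gripper_width'])"
```

```text
[ 0.46065276 -0.07588657  0.1008321 ] [ 0.18269733 -0.04406533 -1.38412316] [0.08054683 0.05101728 0.0496412 ] 0.02308602268866693
```

No force at about 18 mm depth here either. I'll go on to the shoulder.

servo_tool(motion=[[[0, 0, 0.003], [0, 0, 0], 10], [[0, 0, 0.006], [0, 0, 0], 10], [[0, 0, 0.009], [0, 0, 0], 10], [[0, 0, 0.0115], [0, 0, 0], 10], [[0, 0, 0.013], [0, 0, 0], 10], [[0, 0, 0.014], [0, 0, 0], 10], [[0, 0, 0.015], [0, 0, 0], 10], [[0, 0, 0.016], [0, 0, 0], 10], [[0, 0, 0.017], [0, 0, 0], 10], [[0, 0, 0.017], [0, 0, 0], 10]])

```text
t: 13.0
position: [0.4608, -0.0759, 0.0845]
tool_rot: [3.14, -0.0, -1.483]
contact_force: [-1.8, 0.9, 6.1]
gripper_width: 0.0229
```

```bash
python3 -c "
from h import *
s=sense();print(s['position'],s['contact_force'],s['moment'],s['gripper_width'])
go(.461,-.0759,.150,-85);go(.6733,-.0999,.150,-85);go(.6733,-.0999,.120,-85)"
```

```text
[ 0.46075435 -0.07587648  0.0844756 ] [-1.75233628  0.94506652  6.13477481] [ 0.17715384  0.37932618 -0.08474541] 0.022883383809778002
shift mm [  0.1  -0.2 -65.5] turn [ 0.1 -0.   0.1]
shift mm [  42.7 -209.5  -65.8] turn [ 0.1 -0.   0.1]
shift mm [  42.7 -209.6  -35.8] turn [ 0.1 -0.   0.1]
```

The right socket also takes the plug to the shoulder: same TCP height (.0845) and 6 N. Both are sound. I'll return the gauge to its hole. The 6 N side load at pickup suggests the hole centre is at y≈-.0986.

servo_tool(motion=[[[0, 0, -0.025], [0, 0, 0], 10], [[0, 0, -0.05], [0, 0, 0], 10], [[0, 0, -0.0655], [0, 0, 0], 10], [[0.008, -0.04, -0.0655], [0, 0, 0], 10], [[0.018, -0.09, -0.0655], [0, 0, 0], 10], [[0.028, -0.14, -0.0655], [0, 0, 0], 10], [[0.038, -0.185, -0.0655], [0, 0, 0], 10], [[0.0414, -0.209, -0.0655], [0, 0, 0], 10], [[0.0414, -0.209, -0.0655], [0, 0, 0], 10], [[0.0414, -0.209, -0.0655], [0, 0, 0], 10]])

```text
t: 14.25
position: [0.6717, -0.0986, 0.1485]
tool_rot: [3.138, 0.0, -1.483]
contact_force: [0.6, 0.0, -1.1]
gripper_width: 0.023
```

```bash
python3 -c "
from h import *
s=sense();print(s['position'],s['contact_force'],s['gripper_width'])
go(.673,-.0986,.095,-85);go(.673,-.0986,.070,-85)"
```

```text
[ 0.67173262 -0.09862864  0.14845219] [ 0.57671051  0.01215046 -1.14169923] 0.02301553675161954
shift mm [ 0.1 -1.4 53.4] turn [0.2 0.  0. ]
shift mm [ 0.1 -1.5 78.4] turn [0.2 0.  0. ]
```

servo_tool(motion=[[[0, -0.001, 0.02], [0, 0, 0], 10], [[0, -0.001, 0.035], [0, 0, 0], 10], [[0, -0.001, 0.042], [0, 0, 0], 10], [[0, -0.001, 0.046], [0, 0, 0], 10], [[0, -0.001, 0.049], [0, 0, 0], 10], [[0, -0.001, 0.052], [0, 0, 0], 10], [[0, -0.001, 0.054], [0, 0, 0], 10], [[0, -0.001, 0.054], [0, 0, 0], 10], [[0, -0.001, 0.054], [0, 0, 0], 10], [[0, -0.001, 0.054], [0, 0, 0], 10]])

```text
t: 15.5
position: [0.6736, -0.0987, 0.0951]
tool_rot: [3.14, -0.0, -1.483]
contact_force: [0.1, 0.5, -1.6]
gripper_width: 0.0231
```

```bash
python3 -c "
from h import *
s=sense();print(s['position'],s['contact_force'],s['moment'],s['gripper_width'])"
```

```text
[ 0.6735626  -0.09866924  0.09514462] [ 0.14309295  0.46185357 -1.63092287] [ 0.03817328 -0.0387613  -0.01920739] 0.023058827319851594
```

servo_tool(motion=[[[0, 0, 0.006], [0, 0, 0], 10], [[0, 0, 0.012], [0, 0, 0], 10], [[0, 0, 0.018], [0, 0, 0], 10], [[0, 0, 0.022], [0, 0, 0], 10], [[0, 0, 0.0245], [0, 0, 0], 10], [[0, 0, 0.026], [0, 0, 0], 10], [[0, 0, 0.0265], [0, 0, 0], 10], [[0, 0, 0.0265], [0, 0, 0], 10], [[0, 0, 0.0265], [0, 0, 0], 55], [[0, 0, 0.0265], [0, 0, 0], 60]])

```text
t: 16.75
position: [0.6737, -0.0988, 0.0689]
tool_rot: [3.141, -0.001, -1.483]
contact_force: [-0.3, -0.2, 0.4]
gripper_width: 0.0513
```

```bash
python3 -c "
from h import *
s=sense();print(s['position'],s['contact_force'],s['moment'],s['gripper_width'])
f=(.6737,-.0987,.0688,-85)
go(.6737,-.0987,.18,-85); go(.4697,.0606,.16,-57.5)"
```

```text
[ 0.67372935 -0.09881449  0.06886575] [-0.29386164 -0.15130657  0.43033722] [0.01331021 0.04735425 0.00904456] 0.051282904536015625
shift mm [-1.000e-01  1.000e-01 -1.111e+02] turn [ 0. -0.  0.]
shift mm [-176.7  189.3  -91.1] turn [  0.1  -0.  -27.5]
```

The gauge is seated (TCP .0689, no force) and released. Taking the right socket first, to the far spot_2.

```bash
python3 -c "
from h import *
go(.4608,-.0757,.12,-59); go(.4608,-.0757,.027,-59,(.4608,-.0757,.12,-59))"
```

```text
shift mm [-41.7 210.1 -51. ] turn [  0.1  -0.  -26. ]
shift mm [ 0. -0. 93.] turn [0. 0. 0.]
```

servo_tool(motion=[[[0, 0, -0.035], [0, 0, 0], 60], [[0, 0, -0.07], [0, 0, 0], 60], [[0, 0, -0.1], [0, 0, 0], 60], [[-0.008, 0.04, -0.1], [0, 0, -6], 80], [[-0.018, 0.09, -0.09], [0, 0, -13], 100], [[-0.028, 0.14, -0.075], [0, 0, -20], 100], [[-0.037, 0.185, -0.06], [0, 0, -26], 100], [[-0.0417, 0.21, -0.051], [0, 0, -26], 100], [[-0.0417, 0.21, -0.051], [0, 0, -26], 100], [[-0.0417, 0.21, -0.051], [0, 0, -26], 100]])

```text
t: 18.0
position: [0.4622, -0.0761, 0.1206]
tool_rot: [-3.141, -0.001, -1.029]
contact_force: [0.3, 0.5, 0.6]
gripper_width: 0.0856
```

```bash
python3 -c "
from h import *
s=sense();print(s['position'],s['contact_force'],s['gripper_width'])
go(.4608,-.0757,.027,-59)"
```

```text
[ 0.46223052 -0.07609853  0.12062839] [0.30687177 0.51764994 0.56880406] 0.08561390731410906
shift mm [-1.2  1.  93.6] turn [-0.  -0.1  0. ]
```

servo_tool(motion=[[[-0.0006, 0.0006, 0.035], [0, 0, 0], 100], [[-0.0006, 0.0006, 0.07], [0, 0, 0], 100], [[-0.0006, 0.0006, 0.088], [0, 0, 0], 100], [[-0.0006, 0.0006, 0.0935], [0, 0, 0], 100], [[-0.0006, 0.0006, 0.0935], [0, 0, 0], 70], [[-0.0006, 0.0006, 0.0935], [0, 0, 0], 50], [[-0.0006, 0.0006, 0.0935], [0, 0, 0], 30], [[-0.0006, 0.0006, 0.0935], [0, 0, 0], 30], [[-0.0006, 0.0006, 0.0935], [0, 0, 0], 30], [[-0.0006, 0.0006, 0.0935], [0, 0, 0], 30]], squeeze=40)

```text
t: 19.25
position: [0.4605, -0.0757, 0.0273]
tool_rot: [3.142, -0.001, -1.029]
contact_force: [-0.7, 0.0, 6.9]
gripper_width: 0.0393
```

```bash
python3 -c "
from h import *
s=sense();print(s['position'],s['contact_force'],s['moment'],s['gripper_width'],s['joint_pos'])
go(.4608,-.0757,.12,-59); go(.4592,-.3967,.10,-4.3+1.5-1.5)"
```

```text
[ 0.46051368 -0.07567713  0.0273003 ] [-0.73080114  0.00834689  6.88293921] [ 0.10315512  0.07784343 -0.00476813] 0.03933752065586957 [-3.26822312e-01  5.21652251e-01  1.92321960e+00 -1.14565980e-03
  6.95898805e-01  7.03082530e-01]
shift mm [  0.3  -0.2 -92.7] turn [ 0.  -0.1  0. ]
shift mm [274.5 166.7 -72.4] turn [  0.   -0.1 -54.7]
```

servo_tool(motion=[[[0, 0, -0.03], [0, 0, 0], 30], [[0, 0, -0.065], [0, 0, 0], 30], [[0.03, 0.018, -0.073], [0, 0, -7], 30], [[0.08, 0.048, -0.073], [0, 0, -16], 30], [[0.13, 0.079, -0.073], [0, 0, -25], 30], [[0.18, 0.109, -0.073], [0, 0, -35], 30], [[0.23, 0.14, -0.073], [0, 0, -45], 30], [[0.26, 0.158, -0.073], [0, 0, -54.7], 30], [[0.2745, 0.1667, -0.073], [0, 0, -54.7], 30], [[0.2745, 0.1667, -0.073], [0, 0, -54.7], 30]])

```text
t: 20.5
position: [0.4583, -0.3965, 0.0991]
tool_rot: [-3.141, 0.002, -0.079]
contact_force: [1.0, 1.0, -0.4]
gripper_width: 0.0395
```

```bash
python3 -c "
from h import *
s=sense();print(s['position'],s['contact_force'],s['tool_rot'],s['gripper_width'])
go(.4592,-.3967,.035,-4.3)"
```

```text
[ 0.45830826 -0.39651079  0.09908903] [ 1.00236415  0.9780627  -0.40582601] [-3.14131964e+00  2.08171200e-03 -7.85219644e-02] 0.03947981832070214
shift mm [ 1.   0.1 64.1] turn [-0.   0.1 -0.2]
```

servo_tool(motion=[[[0.0006, 0, 0.025], [0, 0, 0], 30], [[0.0006, 0, 0.05], [0, 0, 0], 30], [[0.0006, 0, 0.064], [0, 0, 0], 30], [[0.0006, 0, 0.07], [0, 0, 0], 30], [[0.0006, 0, 0.071], [0, 0, 0], 30], [[0.0006, 0, 0.071], [0, 0, 0], 30], [[0.0006, 0, 0.071], [0, 0, 0], 30], [[0.0006, 0, 0.071], [0, 0, 0], 30], [[0.0006, 0, 0.071], [0, 0, 0], 30], [[0.0006, 0, 0.071], [0, 0, 0], 30]])

```text
t: 21.75
position: [0.459, -0.3966, 0.0285]
tool_rot: [3.141, 0.002, -0.074]
contact_force: [-0.0, 0.4, -0.7]
gripper_width: 0.0395
```

```bash
python3 -c "
from h import *
s=sense();print(s['position'],s['tool_rot'],s['gripper_width'])
im,K,E=cam('side');im2,K2,E2=cam('top')
np.savez('s9.npz',im=im,K=K,E=E)
a=cv2.resize(im[400:480,180:270],(450,400),interpolation=cv2.INTER_CUBIC)
b=cv2.resize(im2[270:340,440:510],(350,350),interpolation=cv2.INTER_CUBIC)
b=cv2.copyMakeBorder(b,0,50,0,0,cv2.BORDER_CONSTANT)
cv2.imwrite('pics/g9.png',cv2.convertScaleAbs(np.hstack([a,b]),alpha=1.5))"
```

```text
[ 0.45899665 -0.39663479  0.02846387] [ 3.14119138e+00  1.63924255e-03 -7.43957326e-02] 0.03953393138424326
```

View pics/g9.png

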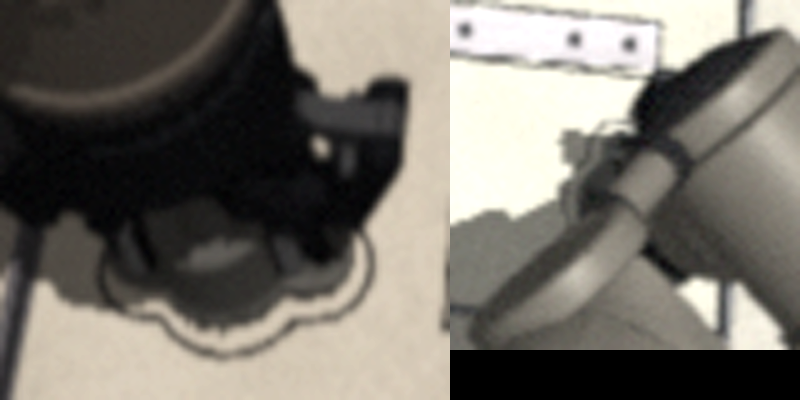

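The side view shows the socket hovering over spot_2, centred in x. It may be turned a few degrees: the gap is about 25 px at the right ear and 5 px at the left. I'll enlarge the same image to check.

```bash
python3 -c "
from h import *
d=np.load('s9.npz');im,K,E=d['im'],d['K'],d['E']
c=cv2.resize(im[435:475,195:260],None,fx=12,fy=12,interpolation=cv2.INTER_CUBIC)
c=(255*(c/255.)**.5).astype(np.uint8)
# flange outline as expected at underside z for yaw -4.3 at TCP
p=np.array([.459,-.3966]);
for yaw,col in((-4.3,(0,255,0)),(1.5,(0,0,255))):
  w=np.radians(yaw); ax=np.array([np.cos(w),np.sin(w)])
  for sgn in(-1,1):
    for r,n in((40,0),):
      q=np.append(p+sgn*ax*.040,.0127+.004); u=(proj(K,E,q)-[195,435]+.5)*12; cv2.circle(c,tuple(u.astype(int).tolist()),4,col,-1)
cv2.imwrite('pics/g10.png',c)"
```

```text
(no output)
```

View pics/g10.png

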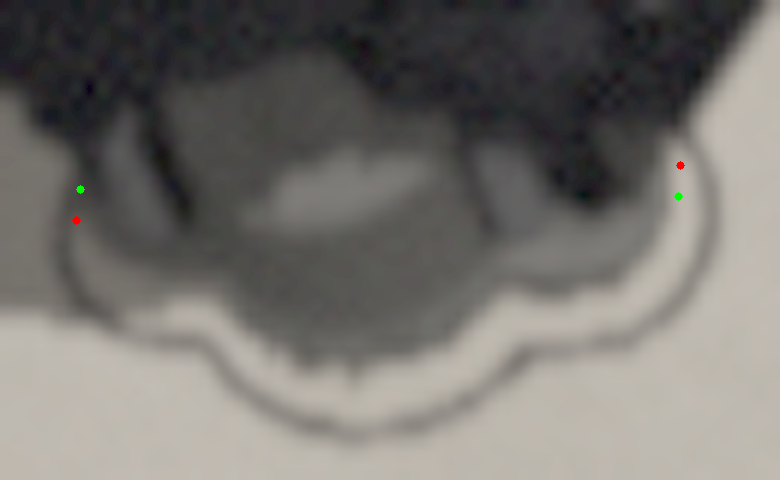

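The socket is nearly parallel to the outline, perhaps 1° negative, and centred. I'll apply a small correction, lower and release.

servo_tool(motion=[[[0, 0.0005, 0.002], [0, 0, -1.2], 30], [[0, 0.0005, 0.004], [0, 0, -1.2], 30], [[0, 0.0005, 0.006], [0, 0, -1.2], 30], [[0, 0.0005, 0.0075], [0, 0, -1.2], 30], [[0, 0.0005, 0.0085], [0, 0, -1.2], 30], [[0, 0.0005, 0.0093], [0, 0, -1.2], 30], [[0, 0.0005, 0.0093], [0, 0, -1.2], 30], [[0, 0.0005, 0.0093], [0, 0, -1.2], 60], [[0, 0.0005, 0.0093], [0, 0, -1.2], 80], [[0, 0.0005, 0.0093], [0, 0, -1.2], 80]])

```text
t: 23.1
position: [0.459, -0.3971, 0.0191]
tool_rot: [3.141, 0.002, -0.053]
contact_force: [0.0, 0.3, 0.3]
gripper_width: 0.0686
```

```bash
python3 -c "
from h import *
s=sense();print(s['position'],s['contact_force'],s['gripper_width'])
go(.4695,.0606,.13,-57.5)"
```

```text
[ 0.45900493 -0.39712298  0.01906855] [0.01326097 0.32257529 0.30730242] 0.06858625466475168
shift mm [ -14.1 -457.6 -111.1] turn [ 0.1  0.1 54.4]
```

servo_tool(motion=[[[0, 0, -0.035], [0, 0, 0], 80], [[0, 0, -0.075], [0, 0, 0], 80], [[0, 0, -0.111], [0, 0, 0], 80], [[-0.002, -0.05, -0.111], [0, 0, 7], 80], [[-0.003, -0.11, -0.111], [0, 0, 14], 90], [[-0.005, -0.17, -0.111], [0, 0, 21], 100], [[-0.007, -0.23, -0.111], [0, 0, 28], 100], [[-0.009, -0.29, -0.111], [0, 0, 35], 100], [[-0.011, -0.35, -0.111], [0, 0, 42], 100], [[-0.013, -0.41, -0.111], [0, 0, 49], 100]])

```text
t: 24.35
position: [0.468, 0.0149, 0.1302]
tool_rot: [3.141, 0.0, -0.913]
contact_force: [-0.0, -0.7, 0.5]
gripper_width: 0.0855
```

```bash
python3 -c "
from h import *
s=sense();print(s['position'],s['gripper_width'])
go(.4695,.0606,.13,-57.5)
np.set_printoptions(precision=1,suppress=True)
for n,(x0,x1,y0,y1) in(('side',(180,325,345,480)),):
    im,K,E=cam(n); np.savez('s11.npz',im=im,K=K,E=E); cv2.imwrite('pics/g11.png',cv2.resize((255*(im[340:480,180:330]/255.)**.6).astype(np.uint8),(640,600),interpolation=cv2.INTER_CUBIC))"
```

```text
[0.46799615 0.01486432 0.13024677] 0.08545465510290132
shift mm [-35.3 -29.2   0.2] turn [0.  0.  5.2]
```

View pics/g11.png

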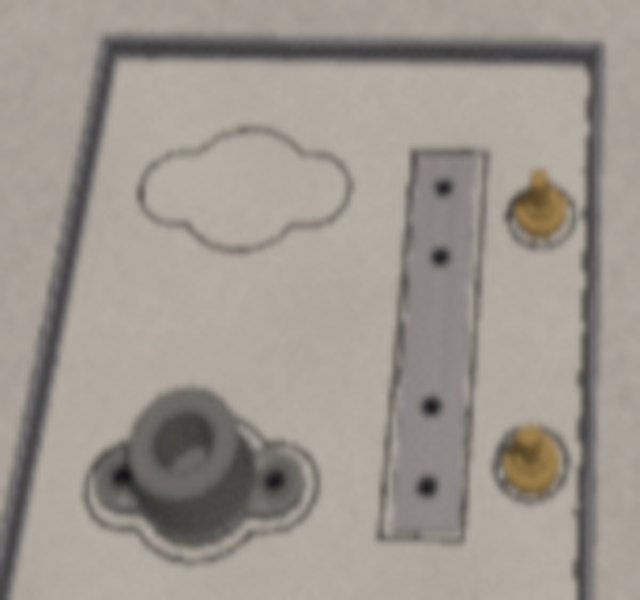

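The right socket sits flat and parallel inside spot_2. Strap and screws are undisturbed, and spot_1 is empty at crop (245,188). Now for the left socket.

servo_tool(motion=[[[-0.035, -0.029, 0], [0, 0, 5.2], 100], [[-0.035, -0.029, 0], [0, 0, 5.2], 100], [[-0.035, -0.029, 0], [0, 0, 5.2], 100], [[-0.035, -0.029, 0], [0, 0, 5.2], 100], [[-0.035, -0.029, 0.03], [0, 0, 5.2], 100], [[-0.035, -0.029, 0.05], [0, 0, 5.2], 100], [[-0.035, -0.029, 0.05], [0, 0, 5.2], 100], [[-0.035, -0.029, 0.05], [0, 0, 5.2], 100], [[-0.035, -0.029, 0.05], [0, 0, 5.2], 100], [[-0.035, -0.029, 0.05], [0, 0, 5.2], 100]])

```text
t: 25.65
position: [0.4697, 0.0584, 0.0806]
tool_rot: [3.141, -0.0, -0.999]
contact_force: [0.1, 0.6, -0.1]
gripper_width: 0.0856
```

```bash
python3 -c "
from h import *
s=sense();print(s['position'],s['gripper_width'],s['contact_force'])
go(.4695,.0606,.0273,-57.4)"
```

```text
[0.46969218 0.0583933  0.0806277 ] 0.08557762408479175 [ 0.14165185  0.56060681 -0.13753611]
shift mm [-2.  -1.1 53.3] turn [ 0.  -0.   0.1]
```

servo_tool(motion=[[[-0.0018, -0.001, 0.02], [0, 0, 0], 100], [[-0.0018, -0.001, 0.04], [0, 0, 0], 100], [[-0.0018, -0.001, 0.05], [0, 0, 0], 100], [[-0.0018, -0.001, 0.0533], [0, 0, 0], 100], [[-0.0018, -0.001, 0.0533], [0, 0, 0], 70], [[-0.0018, -0.001, 0.0533], [0, 0, 0], 50], [[-0.0018, -0.001, 0.0533], [0, 0, 0], 30], [[-0.0018, -0.001, 0.0533], [0, 0, 0], 30], [[-0.0018, -0.001, 0.0533], [0, 0, 0], 30], [[-0.0018, -0.001, 0.0533], [0, 0, 0], 30]], squeeze=40)

```text
t: 26.9
position: [0.4695, 0.0605, 0.0273]
tool_rot: [3.141, -0.0, -0.999]
contact_force: [-0.7, -0.4, 5.0]
gripper_width: 0.0393
```

```bash
python3 -c "
from h import *
s=sense();print(s['position'],s['contact_force'],s['tool_rot'],s['gripper_width'])
go(.4682,-.2767,.11,-4.1)"
```

```text
[0.46952532 0.06050582 0.02734366] [-0.72745234 -0.40485312  5.01315041] [ 3.14113809e+00 -1.14408261e-06 -9.99300957e-01] 0.03933278116109249
shift mm [282.9 183.5 -82.6] turn [  0.    0.  -53.2]
```

servo_tool(motion=[[[0, 0, -0.04], [0, 0, 0], 30], [[0, 0, -0.08], [0, 0, 0], 30], [[0.03, 0.02, -0.083], [0, 0, -7], 30], [[0.08, 0.052, -0.083], [0, 0, -16], 30], [[0.13, 0.084, -0.083], [0, 0, -25], 30], [[0.18, 0.117, -0.083], [0, 0, -35], 30], [[0.23, 0.149, -0.083], [0, 0, -45], 30], [[0.265, 0.172, -0.083], [0, 0, -53.2], 30], [[0.2829, 0.1835, -0.083], [0, 0, -53.2], 30], [[0.2829, 0.1835, -0.083], [0, 0, -53.2], 30]])

```text
t: 28.15
position: [0.4675, -0.2774, 0.1094]
tool_rot: [-3.141, 0.002, -0.075]
contact_force: [-0.3, 0.1, -1.5]
gripper_width: 0.039
```

```bash
python3 -c "
from h import *
s=sense();print(s['position'],s['contact_force'],s['tool_rot'],s['gripper_width'])
go(.4682,-.2767,.030,-4.1)"
```

```text
[ 0.46753706 -0.27737036  0.10937859] [-0.33389145  0.11894582 -1.50598229] [-3.14144226e+00  2.17154209e-03 -7.47689192e-02] 0.03901197687404244
shift mm [ 0.8 -0.7 79.4] turn [-0.   0.1 -0.2]
```

servo_tool(motion=[[[0.0005, -0.0003, 0.025], [0, 0, 0], 30], [[0.0005, -0.0003, 0.05], [0, 0, 0], 30], [[0.0005, -0.0003, 0.07], [0, 0, 0], 30], [[0.0005, -0.0003, 0.079], [0, 0, 0], 30], [[0.0005, -0.0003, 0.079], [0, 0, 0], 30], [[0.0005, -0.0003, 0.079], [0, 0, 0], 30], [[0.0005, -0.0003, 0.079], [0, 0, 0], 30], [[0.0005, -0.0003, 0.079], [0, 0, 0], 30], [[0.0005, -0.0003, 0.079], [0, 0, 0], 30], [[0.0005, -0.0003, 0.079], [0, 0, 0], 30]])

```text
t: 29.4
position: [0.4682, -0.2765, 0.0308]
tool_rot: [3.141, 0.002, -0.071]
contact_force: [-0.3, -0.4, -1.2]
gripper_width: 0.0391
```

```bash
python3 -c "
from h import *
s=sense();print(s['position'],s['contact_force'],s['tool_rot'],s['gripper_width'])
go(.4682,-.2767,.0191,-4.1)"
```

```text
[ 0.4682463  -0.27647438  0.03079762] [-0.29700293 -0.41633733 -1.15479833] [ 3.14122075e+00  1.66116366e-03 -7.09092501e-02] 0.039145645358789755
shift mm [-0.   0.2 11.7] turn [0.  0.1 0. ]
```

servo_tool(motion=[[[0, 0.0002, 0.003], [0, 0, 0], 30], [[0, 0.0002, 0.006], [0, 0, 0], 30], [[0, 0.0002, 0.0085], [0, 0, 0], 30], [[0, 0.0002, 0.01], [0, 0, 0], 30], [[0, 0.0002, 0.011], [0, 0, 0], 30], [[0, 0.0002, 0.0117], [0, 0, 0], 30], [[0, 0.0002, 0.0117], [0, 0, 0], 30], [[0, 0.0002, 0.0117], [0, 0, 0], 60], [[0, 0.0002, 0.0117], [0, 0, 0], 80], [[0, 0.0002, 0.0117], [0, 0, 0], 80]])

```text
t: 30.65
position: [0.4683, -0.2767, 0.019]
tool_rot: [3.141, 0.002, -0.071]
contact_force: [-1.3, -0.1, -1.1]
gripper_width: 0.0682
```

servo_tool(motion=[[[0, 0, -0.03], [0, 0, 0], 80], [[0, 0, -0.07], [0, 0, 0], 80], [[0, 0, -0.12], [0, 0, 0], 80], [[0, -0.05, -0.16], [0, 0, 0], 80], [[0, -0.11, -0.17], [0, 0, 0], 80], [[0, -0.17, -0.17], [0, 0, 0], 80], [[0, -0.23, -0.17], [0, 0, 0], 80], [[0, -0.29, -0.17], [0, 0, 0], 80], [[0, -0.29, -0.17], [0, 0, 0], 80], [[0, -0.29, -0.17], [0, 0, 0], 80]])

```text
t: 31.9
position: [0.489, 0.0124, 0.1889]
tool_rot: [3.141, 0.002, -0.07]
contact_force: [-0.5, -0.6, 0.6]
gripper_width: 0.0685
```

```bash
python3 -c "
from h import *
im,K,E=cam('side'); np.savez('s12.npz',im=im,K=K,E=E)
g=lambda c:(255*(c/255.)**.6).astype(np.uint8)
a=cv2.resize(g(im[340:480,180:330]),(420,392),interpolation=cv2.INTER_CUBIC)
b=cv2.resize(g(im[190:330,300:440]),(378,392),interpolation=cv2.INTER_CUBIC)
cv2.imwrite('pics/g12.png',np.hstack([a,b]))"
```

```text
(no output)
```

View pics/g12.png

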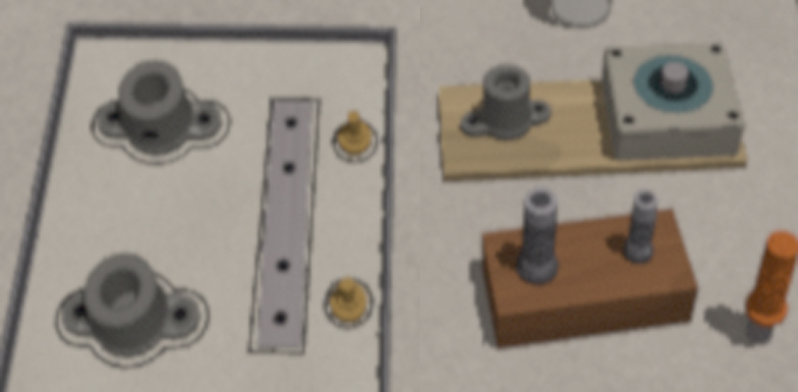

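Both sockets sit inside their outlines and match the drawing: crop centres are about (152,115) and (125,310). The gauge is seated upright in its hole, and the curing socket and bystanders are unchanged. Handing in.

```bash
python3 -c "
from h import *
print(ticket.job_done())"
```

```text
the job is handed in; nothing more can be done
None
```

The job is done and handed in at about 32 s of robot time. I tried the big plug gauge in the left socket, then the right. Both took it down to the shoulder, with only about 6 N when the collar met the rim and no resistance at 14 mm depth.

- **Gauge:** it is back in its hole, seated upright.
- **Sockets:** the right one is in spot_2 and the left one in spot_1. Nothing went in the scrap box, because neither socket stopped the gauge.
- **Tight socket:** by elimination, it is the one on the curing board, which I left alone.

The last picture shows both sockets flat and parallel inside their outlines, with the gauge seated. The curing socket, strap, screws, small gauge and orange look-alike are where they were.

- **Position disagreement:** the two cameras disagreed by 2–4 mm on the gauge's position. The contact-free entry into both bores and back into the hole settled it.
- **Side load:** there was a brief load of about 6 N when I first gripped the gauge, from being slightly off-centre in the hole.

No check failed.

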